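Take the depth of a leaning sensor pocket with the rod gauge

TASK

Push the sensor pocket that stands loose in front of the corner fence square and flush into the fence's inside corner. Then take the depth gauge from its stand, slide its rod into the pocket's leaning bore until it bottoms, and slide the gauge's foot down the rod until it sits flat on the face of the boss, so that the rod left standing out above it can be read. Leave the gauge standing there and leave the other pocket alone.

Things in the scene. Friction and masses are not known exactly. Their poses are not given: they have to be found in the camera images.
- fence: Corner fence screwed to the bench (does not move): two grey steel bars 18 mm wide, 20 mm high, in an L. Origin: inside corner at bench height, z up. The back bar's face is its plane x = 0 (130 mm long, toward -y), the side bar's face y = 0 (120 mm long, toward -x): a part in the corner lies at x < 0, y < 0. Turned up to 0.25 rad from the robot's axes.
- pocket_a: Aluminium part, 0.42 kg: base plate 76 (x) x 54 (y) x 14 (z) mm with a square boss 34 x 34 mm leaning 30 degrees toward the part's -x, clear of the plate for about 50 mm and grippable on its flat sides (+-y). Origin: centre of underside, z up. Looks like pocket_b; either may stand at the fence (10 to 50 mm off its bars, up to 0.2 rad askew); the other waits left of the side bar.
- mouth_a (a point): Centre of the bore's mouth in the end face of pocket_a's boss, 67 mm above the bench, 17 mm toward -x from the part's origin. z points out along the bore (30 degrees from vertical, toward the part's -x), y is the part's y. Blind straight bore, 12 mm wide, 1.5 mm chamfer, flat bottom; depth unknown, 25 to 50 mm, different in the two pockets.
- corner_a (a point): Lower corner of pocket_a's base plate, at x = +38, y = +27 mm from its origin: the corner that goes into the fence's inside corner. Axes as pocket_a. Held by the boss and pressed down, the part binds on the bench; eased up 2 to 3 mm it moves freely.
- pocket_b: Aluminium part, 0.42 kg: base plate 76 (x) x 54 (y) x 14 (z) mm with a square boss 34 x 34 mm leaning 30 degrees toward the part's -x, clear of the plate for about 50 mm and grippable on its flat sides (+-y). Origin: centre of underside, z up. Looks like pocket_a; either may stand at the fence (10 to 50 mm off its bars, up to 0.2 rad askew); the other waits left of the side bar.
- mouth_b (a point): Centre of the bore's mouth in the end face of pocket_b's boss, 67 mm above the bench, 17 mm toward -x from the part's origin. z points out along the bore (30 degrees from vertical, toward the part's -x), y is the part's y. Blind straight bore, 12 mm wide, 1.5 mm chamfer, flat bottom; depth unknown, 25 to 50 mm, different in the two pockets.
- corner_b (a point): Lower corner of pocket_b's base plate, at x = +38, y = +27 mm from its origin: the corner that goes into the fence's inside corner. Axes as pocket_b. Held by the boss and pressed down, the part binds on the bench; eased up 2 to 3 mm it moves freely.
- stand: Dark wooden gauge stand, fixed to the bench, 62 x 62 x 45 mm, with one upright hole 10.5 mm wide and 38 mm deep in the middle of its top, in which the depth gauge stands. Origin: centre of its underside.
- gauge: Steel depth gauge, 0.11 kg, upright in the stand: a rod 9 mm in diameter with ring marks every 5 mm, and a round knurled head 16 mm in diameter, 14 mm high. Tip to head underside 84 mm, to head top 98 mm. Origin: the rod's tip; z along the rod toward the head. The foot slides on the rod (see foot_under).
- gauge_tip (a point): The rod's tip (same point as the gauge's origin).
- gauge_head (a point): Centre of the top of the gauge's head, 98 mm from the tip; axes as the gauge. The 14 mm below it are the grip.
- foot_under (a point): Centre of the underside of the gauge's foot: a disc 44 mm in diameter, 8 mm thick, with a hub 14 mm in diameter, 10 mm high on top, threaded on the rod. Slid right up, the hub touches the head; at the start it is within 5 mm of that, so the top of the disc lies 10 to 15 mm below the head.
- gauge_foot (a joint): How far the foot is slid down the rod from the head toward the tip, 0 to 0.060 m. About 2 N of friction; it stays where it is left. Foot underside to rod tip = 66 mm minus this value. Two fingertips 20 to 30 mm apart, either side of the head, can press on the disc from above.

How it is judged:
By the outcome, as a careful person would: the job done as asked, in the order asked, and still so for the second after the job is handed in, with the robot touching nothing.
It also fails if it takes over 58 s, if anything falls off the work surface, if the arm or the gripper's body presses on something with over 40 N, if the wrist force passes 120 N, or if a joint passes its speed limit or range.

ROBOT

A 7-joint arm with a two-finger parallel gripper is mounted at the origin on a cart in front of the work surface, level with it; the furniture and walls round the work are solid. World frame = base frame: x ahead of the robot, y to its left, z up, the work surface at z = 0. Lengths are in m, angles in rad, forces in N, time in s.
With the tool pointing down it reaches from about 0.425 to 0.875 m from the base axis. Payload 4.7 kg.
Tool frame: the origin (TCP) lies between the finger pads; the fingertips stand 19 mm ahead of it and the grasp point (between the pads) is the TCP; z points along the fingers, y is the line along which they close (so a half turn about z gives the same grasp; the last joint's range is limited). The gripper opens to 85 mm and grips with 20 to 120 N. Pads are 22 mm wide; open, the fingers measure 114 mm over their backs; the gripper's body (76 mm by 85 mm) begins 54 mm behind the grasp point. The pads swing forward as they close: fully open they stand 13 mm farther back than shut.
Start: joints at [0.014, 0.321, -0.07, 1.45, 0.023, 1.371, -0.057], TCP at [0.65, -0, 0.25] pointing down, gripper open.
Joint ranges: [-2.86, 2.86], [-0.3, 2.09], [-1.38, 1.24], [0.06, 2.45], [-1.56, 4.7], [0.09, 2.05], [-2.69, 2.69]. Speed limits (rad/s): [2.57, 2.57, 3.14, 3.14, 3.14, 3.14, 3.14].

INTERFACE

Orientations are given as a rotation vector (axis times angle).
In Python, from station import bot, viewer gives the robot as it stands.
- The arm moves only by the tool drive_tool, never from a script. Its argument "rows" is a list that holds one entry, the list of rows, each a list of 5 numbers: the finger opening in mm, from 0 to 85.4, then the shift along the tool's x, y, z in mm, then the turn about the tool's z in degrees. A call has 1 to 20 rows; each row shifts and turns the commanded pose from where the row before left it, along the tool's axes as they then stand; what a row does not reach is not made up. A row lasts 1/12 s, in which the tool goes at most 41.7 mm and 7.16 degrees, less where a joint would pass 70% of its speed; a pose out of reach is approached as far as the arm can. A call with a gripper value outside its range is refused whole. The fingers move at their own pace and stop on an object; "newtons" is the grip in N (left out, the last holds). Time passes only in rows, so rows that do not move let the fingers close. It gives the time, the measured TCP pose, the force, the opening and the grip force at its end, in the units of the state.
- bot.read_state(): the state, without advancing time (a new reading comes with each control period).
- viewer.get_image(name): name is "scene" or "side" or "wrist"; returns the picture (400x640x3 uint8, red, green, blue); there is no depth.
- viewer.camera_params(name): a dict with "fx", "fy", "cx", "cy" (pixels), "rvec" (rotation vector, rad) and "tvec" (3), from world to camera coordinates, as OpenCV has them. Camera axes: x right, y down, z forward; pixel columns grow to the right and rows downward; lengths in m; the calibration is good to about 2 mm. A picture is of the moment at which its call begins: read the wrist's pose just before it. camera_params takes no time and is no camera call; for the wrist camera it gives the pose at the moment of the call.
- bot.finish_job(): hands the job in; it is judged then, once.
The state is a dict: "time": time; "qpos": joint angles; "joint_velocities": joint speeds; "joint_efforts": joint torques, N m; "ee_pos": TCP position; "ee_rot": TCP orientation; "force": force on the tool from outside, world axes, zero at the start; "ft_torque": the same for the moment, N m; "opening": finger opening in m; "grasp_force": force on a finger pad.
Only numpy, scipy, OpenCV 4.12 (cv2) and the standard library are available. Lean on these libraries where they do the work, as an engineer would, in place of code of your own. Each camera call takes 0.05 s, during which the arm holds its last target. There are 200 camera calls.

## Working session

There is one attempt and no reset: what is moved stays moved. The work goes in short steps, Python scripts to look and compute and a tool call to move; the robot and the scene stay as the last step left them, time stands still between calls to the robot, and variables do not carry over. Pictures are saved under pics/ and viewed, at most 10 in all, crops included, and the job is handed in when it is done.

Besides the shell and the picture viewer there is one more tool, called as a command line: name --argument value ..., lists and objects as JSON in quotes. drive_tool: Moves the arm, as the interface text tells. Its arguments: {"type":"object","properties":{"rows":{"type":"array","items":{"type":"array","items":{"type":"array","items":{"type":"number"}}}},"newtons":{"type":"number"}},"required":["rows"]}

```bash
ls; mkdir -p pics
python3 - <<'E'
from station import bot, viewer
import cv2, numpy as np
for n in ["scene","side","wrist"]:
    im=viewer.get_image(n); cv2.imwrite(f"pics/{n}0.png",im[:,:,::-1])
    p=viewer.camera_params(n); print(n,{k:np.round(v,4).tolist() for k,v in p.items()})
print(bot.read_state())
a=[cv2.imread(f"pics/{n}0.png") for n in ["scene","side","wrist"]]
E
```

```text
pics
scene {'fx': 444.3936, 'fy': 444.3936, 'cx': 319.0933, 'cy': 202.431, 'rvec': [0.8712, -2.2948, 1.3062], 'tvec': [0.4569, 0.2575, 0.7957]}
side {'fx': 392.9277, 'fy': 392.9277, 'cx': 319.9485, 'cy': 202.5189, 'rvec': [0.6895, -2.2541, 1.5396], 'tvec': [0.473, 0.2026, 0.8175]}
wrist {'fx': 352.2557, 'fy': 352.2557, 'cx': 326.7059, 'cy': 200.8331, 'rvec': [-2.8548, -0.0009, 0.0028], 'tvec': [-0.6495, -0.0374, 0.3794]}
{'time': 0.15, 'qpos': array([ 0.01407591,  0.32164119, -0.07012477,  1.45139431,  0.02261779,
        1.37078527, -0.05689942]), 'joint_velocities': array([ 3.39758733e-04, -1.73219368e-03,  3.75318654e-05, -3.81378323e-03,
       -4.53288825e-04, -2.02222771e-03, -1.24797042e-03]), 'joint_efforts': array([ 4.86840745e-04, -4.94090402e+01, -3.82246608e-01, -3.14684451e+01,
        1.31496685e-02,  8.20941757e-03, -6.77807677e-07]), 'ee_pos': array([ 6.49626517e-01, -9.37750281e-06,  2.49482769e-01]), 'ee_rot': array([-2.22066690e+00, -2.22086802e+00,  1.69713844e-03]), 'force': array([-0.41915074, -0.39314493, -0.30955121]), 'ft_torque': array([0.01482881, 0.00658529, 0.02268329]), 'grasp_force': 0.0, 'opening': 0.08543536460769716}
```

View pics/scene0.png

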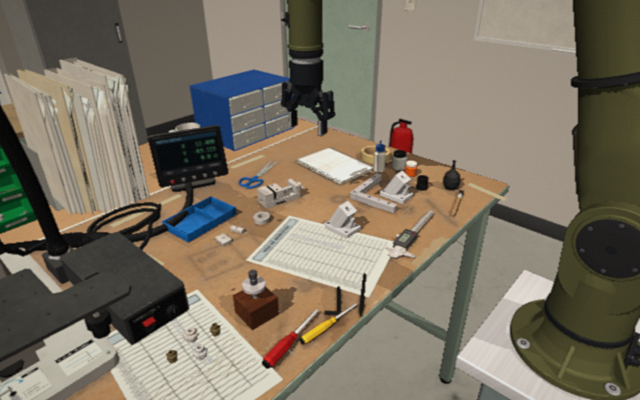

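View pics/side0.png

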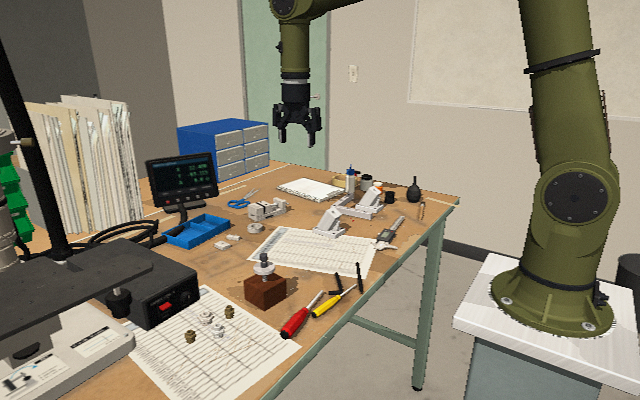

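View pics/wrist0.png

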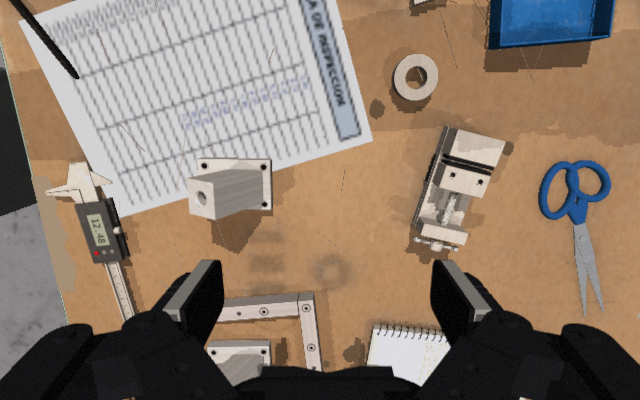

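Scene: the fence is at about (375,190) with a pocket inside it, and the other pocket is at (345,215). The stand and gauge are at (255,295). In the wrist view, the fence and its pocket are at the bottom (220–320, 300–370), with the boss leaning toward the robot, and the other pocket is at (230,185).

```bash
cat > h.py <<'E'
import numpy as np, cv2
from station import bot, viewer
def rays(P,px):
    R=cv2.Rodrigues(np.array(P["rvec"],float))[0]; C=-R.T@np.array(P["tvec"],float)
    px=np.atleast_2d(np.array(px,float))
    d=np.c_[(px[:,0]-P["cx"])/P["fx"],(px[:,1]-P["cy"])/P["fy"],np.ones(len(px))]@R
    return C,d
def plane(P,px,z):
    C,d=rays(P,px); return C+d*((z-C[2])/d[:,2])[:,None]
def tri(obs):  # [(P,px),...] -> point, residual
    A=np.zeros((3,3));b=np.zeros(3)
    for P,px in obs:
        C,d=rays(P,px); d=d[0]/np.linalg.norm(d[0]); M=np.eye(3)-np.outer(d,d); A+=M;b+=M@C
    X=np.linalg.solve(A,b)
    e=[]
    for P,px in obs:
        C,d=rays(P,px); d=d[0]/np.linalg.norm(d[0]); v=X-C; e.append(np.linalg.norm(v-d*(v@d)))
    return X,np.array(e)
def proj(P,X):
    R=cv2.Rodrigues(np.array(P["rvec"],float))[0]; c=R@np.array(X)+P["tvec"]
    return c[:2]/c[2]*P["fx"]+[P["cx"],P["cy"]]
def st(): 
    s=bot.read_state(); return s
def snap(n,f):
    P=viewer.camera_params(n); im=viewer.get_image(n)[:,:,::-1].copy(); cv2.imwrite(f,im); np.save(f+".npy",P,allow_pickle=True); return P,im
def loadP(f): return np.load(f+".npy",allow_pickle=True).item()
E
python3 - <<'E'
from h import *
S=viewer.camera_params("scene");D=viewer.camera_params("side")
print(rays(S,(0,0))[0],rays(D,(0,0))[0])
print(tri([(S,(252.5,271)),(D,(263.5,255))]))
print(plane(S,(260,310),0.045),plane(S,(256,296),.045))
W=viewer.camera_params("wrist"); print(plane(W,[(200,200),(300,295),(320,370),(230,342)],.02))
E
```

```text
[-0.03193768  0.71493479  0.62927049] [0.01180188 0.83527285 0.48502406]
(array([0.4991276 , 0.313063  , 0.09397319]), array([0.00088934, 0.00088934]))
[[0.45334263 0.3408523  0.045     ]] [[0.48713194 0.32094284 0.045     ]]
[[ 0.51713026 -0.03164369  0.02      ]
 [ 0.61931896 -0.1438896   0.02      ]
 [ 0.64150005 -0.24724073  0.02      ]
 [ 0.53493418 -0.20712869  0.02      ]]
```

drive_tool --rows '[[[85,-40,-10,0,0],[85,-40,-10,0,0],[85,-40,-10,0,0],[85,-40,-10,0,0],[85,-40,-10,0,0],[85,-40,-10,0,0],[85,-30,0,0,0],[85,0,0,0,0],[85,0,0,0,0]]]'

```text
time: 0.9
ee_pos: [0.5888, -0.2729, 0.2497]
ee_rot: [-2.227, -2.215, 0.002]
force: [0.4, 0.8, 0.5]
opening: 0.0853
grasp_force: 0.0
```

Run:
```python
from h import *
P,im=snap("wrist","pics/w1.png"); print(st()["ee_pos"])
```

```text
[ 0.58978483 -0.27011017  0.24979053]
```

View pics/w1.png

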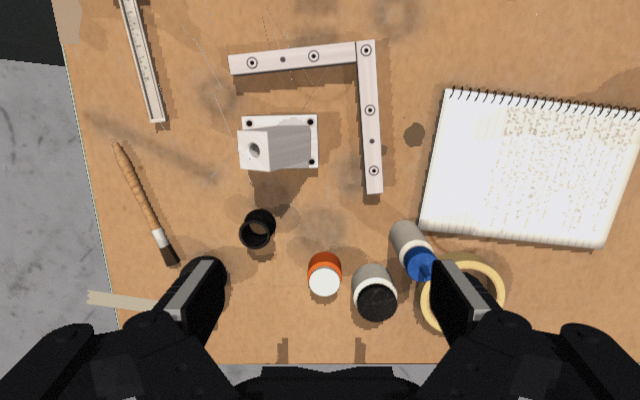

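The wrist view from above shows the side bar from (230,65) to (365,45), the back bar from (365,45) to (375,190), the plate corners at (243,116), (318,115) and (318,168), and the bore mouth at (254,149). I'll take a second view and compare enlarged crops.

drive_tool --rows '[[[85,35,0,0,0],[85,35,0,0,0],[85,0,0,0,0],[85,0,0,0,0]]]'

```text
time: 1.28
ee_pos: [0.5913, -0.1939, 0.2504]
ee_rot: [-2.21, -2.231, -0.003]
force: [0.1, -1.0, 0.9]
opening: 0.0852
grasp_force: 0.0
```

Run:
```python
from h import *
P,im=snap("wrist","pics/w2.png"); print(st()["ee_pos"])
a=cv2.imread("pics/w1.png")[30:210,220:400]
y0=int(proj(P,[.55,-.22,.02])[1]);x0=int(proj(P,[.55,-.22,.02])[0]);print(x0,y0, proj(loadP("pics/w1.png"),[.55,-.22,.02]))
b=im[90:270,220:400]
o=np.hstack([cv2.resize(c,(400,400),interpolation=cv2.INTER_CUBIC) for c in(a,b)])
cv2.imwrite("pics/c1.png",o)
```

```text
[ 0.59073821 -0.19665705  0.25045047]
286 194 [286.71332566 117.25507198]
```

View pics/c1.png

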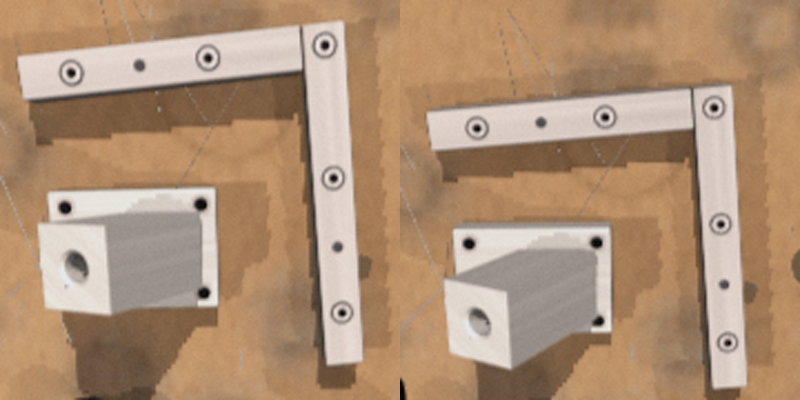

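The crop shows the inner fence corner at (304,71) on the left and (694,129) on the right. The plate corners and bore mouth are clear in both halves.

```bash
cat > m.py <<'E'
from h import *
P1=loadP("pics/w1.png");P2=loadP("pics/w2.png")
f1=lambda p:np.array(p)*.45+[220,30]-.275
f2=lambda p:(np.array(p)-[400,0])*.45+[220,90]-.275
ang=lambda v:np.degrees(np.arctan2(v[1],v[0]))
for P,f,s,b,pl in((P1,f1,[(27,98),(302,70)],[(302,27),(327,363)],[(48,190),(214,188),(217,305)]),(P2,f2,[(433,150),(692,129)],[(692,90),(712,386)],[(454,229),(609,227),(610,331)])):
    S=plane(P,f(s),.02);B=plane(P,f(b),.02);Q=plane(P,f(pl),.014)
    u=S[1]-S[0];v=B[1]-B[0]
    t=np.linalg.solve(np.c_[u[:2],-v[:2]],(B[0]-S[0])[:2])[0]
    print("corner",S[0]+u*t,"side ang",ang(u),"back ang+90",ang(v)+90)
    print("plate",Q.round(4).tolist(),ang(Q[1]-Q[0]),ang(Q[2]-Q[1])+90,np.linalg.norm(Q[1]-Q[0]),np.linalg.norm(Q[2]-Q[1]))
    print("boss face corner lower right etc")
X=lambda a,b:tri([(P1,f1(a)),(P2,f2(b))])
print("mouth",X((76,267),(481,322)))
for a,b in (((39,224),(445,279)),((104,226),(508,292)),((110,315),(512,369)),((44,307),(449,353))):print("face",X(a,b))
for a,b in (((304,71),(694,129)),((214,188),(609,227)),((217,305),(610,331))):print("chk",X(a,b))
E
python3 m.py
```

```text
corner [ 0.61776536 -0.16906173  0.02      ] side ang 5.161309895133397 back ang+90 5.670847519364685
plate [[0.5043, -0.2181, 0.014], [0.5785, -0.2176, 0.014], [0.5792, -0.2706, 0.014]] 0.4030907535954297 0.7469762612673065 0.07419829266867738 0.05296492478483245
boss face corner lower right etc
corner [ 0.61720484 -0.17015056  0.02      ] side ang 5.18072801746507 back ang+90 5.583161671114695
plate [[0.5044, -0.2197, 0.014], [0.5783, -0.218, 0.014], [0.5787, -0.2712, 0.014]] 1.31178650144309 0.4901930572754054 0.07386128093413215 0.05325765469136188
boss face corner lower right etc
mouth (array([ 0.5266646 , -0.24453674,  0.07018072]), array([0.00026274, 0.00026274]))
face (array([ 0.51083223, -0.22890162,  0.06091799]), array([0.00013849, 0.00013849]))
face (array([ 0.53981909, -0.22816224,  0.07861282]), array([0.00029624, 0.00029624]))
face (array([ 0.5403001 , -0.26175604,  0.07873601]), array([0.00024308, 0.00024308]))
face (array([ 0.51123445, -0.26140836,  0.0640442 ]), array([2.10741687e-05, 2.10741687e-05]))
chk (array([ 0.6168759 , -0.16984627,  0.02301954]), array([0.00016878, 0.00016878]))
chk (array([ 0.57845571, -0.21754577,  0.01569026]), array([0.00010975, 0.00010975]))
chk (array([ 0.57906914, -0.26999306,  0.01704548]), array([0.0002234, 0.0002234]))
```

Run:
```python
from h import *
P1=loadP("pics/w1.png")
for z in (0,.03):print(plane(P1,[(257,210),(241,230),(257,248),(275,225),(325,255)],z).round(3).tolist())
```

```text
[[0.511, -0.322, 0.0], [0.491, -0.345, 0.0], [0.508, -0.368, 0.0], [0.53, -0.339, 0.0], [0.586, -0.377, 0.0]]
[[0.517, -0.312, 0.03], [0.499, -0.334, 0.03], [0.515, -0.354, 0.03], [0.535, -0.328, 0.03], [0.587, -0.363, 0.03]]
```

drive_tool --rows '[[[50,0,0,10,-7],[50,0,0,10,-7],[50,0,0,10,-7],[50,0,0,10,-7],[50,0,0,10,-7],[50,0,0,10,-7],[50,0,0,10,-7],[50,0,0,10,-7],[50,0,0,10,-7],[50,0,0,10,-7],[50,0,0,10,-7],[50,0,0,10,-7],[50,0,0,10,-6.5],[50,27,-25,0,0],[50,27,-23,0,0],[50,0,0,0,0],[50,0,0,0,0]]]'

```text
time: 2.75
ee_pos: [0.5345, -0.2516, 0.1203]
ee_rot: [0.005, -3.141, 0.002]
force: [0.4, 0.8, 0.6]
opening: 0.0501
grasp_force: 0.0
```

drive_tool --rows '[[[50,0,0,15,-0.5],[50,0,0,15,0],[50,0,0,15,0],[50,0,0,15,0],[50,0,0,13,0],[50,0,0,0,0],[50,0,0,0,0],[50,0,0,0,0]]]'

```text
time: 3.42
ee_pos: [0.5374, -0.2484, 0.0481]
ee_rot: [-0.028, 3.14, -0.001]
force: [-0.4, -0.3, -0.2]
opening: 0.05
grasp_force: 0.0
```

drive_tool --newtons 40 --rows '[[[30,0,0,0,0],[30,0,0,0,0],[30,0,0,0,0],[30,0,0,0,0],[30,0,0,0,0],[30,0,0,0,0],[30,0,0,0,0],[30,0,0,0,0]]]'

```text
time: 4.08
ee_pos: [0.5376, -0.248, 0.0487]
ee_rot: [-0.028, 3.139, -0.0]
force: [-0.8, 2.4, 6.4]
opening: 0.0332
grasp_force: 41.4
```

drive_tool --rows '[[[30,0,0,-1.5,0],[30,0,0,-1.5,0],[30,0,0,0,-2.2],[30,0,0,0,-2.2],[30,-8,8,0,0],[30,-8,8,0,0],[30,-8,8,0,0],[30,-8,8,0,0],[30,-4,4,0,0],[30,0,0,0,0],[30,0,0,0,0],[30,0,0,0,0]]]'

```text
time: 5.08
ee_pos: [0.5685, -0.2099, 0.0502]
ee_rot: [0.147, -3.138, 0.001]
force: [-0.3, -1.0, -3.3]
opening: 0.0335
grasp_force: 40.4
```

Run:
```python
from h import *
P,im=snap("wrist","pics/w3.png"); s=st();print(s["ee_pos"],s["force"],s["ft_torque"])
cv2.imwrite("pics/w3b.png",np.hstack([im]))
```

```text
[ 0.56834564 -0.21016699  0.05021955] [ 0.4879566  -0.12051256 -3.97751351] [-0.01622453 -0.0277308  -0.0040111 ]
```

View pics/w3.png

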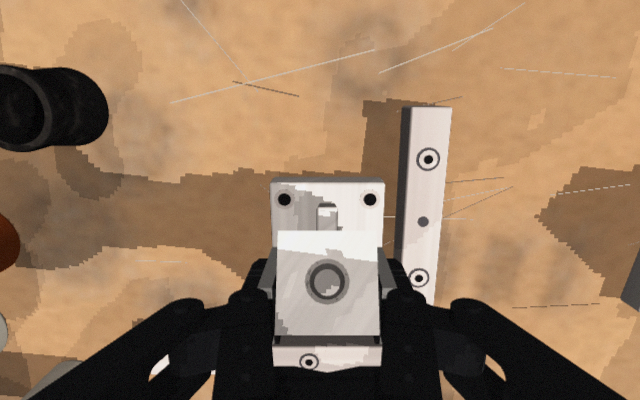

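The pocket is gripped and lifted, and a gap of about 8 mm to the side bar is visible (384→402 px). I'll push toward the side bar first.

drive_tool --rows '[[[30,-2,3,0,0],[30,-2,2,0,0],[30,-2,2,0,0],[30,0,0,0,0],[30,0,0,0,0]]]'

```text
time: 5.55
ee_pos: [0.5744, -0.2015, 0.0504]
ee_rot: [-0.149, 3.138, 0.0]
force: [-0.5, 0.2, -4.1]
opening: 0.0332
grasp_force: 40.4
```

drive_tool --rows '[[[30,-1,1,0,0],[30,-1,1,0,0],[30,0,0,0,0],[30,0,0,0,0]]]'

```text
time: 5.88
ee_pos: [0.5756, -0.2007, 0.0503]
ee_rot: [0.147, -3.137, 0.002]
force: [-1.6, -3.2, -4.4]
opening: 0.0334
grasp_force: 40.5
```

drive_tool --rows '[[[30,-1,1,0,0],[30,-1,0,0,0],[30,-1,0,0,0],[30,0,0,0,0],[30,0,0,0,0]]]'

```text
time: 6.3
ee_pos: [0.578, -0.2004, 0.0502]
ee_rot: [0.146, -3.137, 0.004]
force: [-2.2, -5.3, -4.5]
opening: 0.0335
grasp_force: 40.5
```

Run:
```python
from h import *
s=st();print(s["ee_pos"],s["force"],s["ft_torque"])
```

```text
[ 0.57802676 -0.200448    0.05019082] [-2.17054168 -5.25249478 -4.47189584] [-1.25034217  0.45726662  0.18821459]
```

drive_tool --rows '[[[30,-1,0.5,0,0],[30,-1,0.5,0,0],[30,-1,0,0,0],[30,0,0,0,0],[30,0,0,0,0]]]'

```text
time: 6.72
ee_pos: [0.5784, -0.2004, 0.0501]
ee_rot: [0.145, -3.132, 0.005]
force: [-8.6, -6.8, 0.1]
opening: 0.0334
grasp_force: 41.1
```

drive_tool --rows '[[[30,-1,0.5,0,0],[30,-1,0,0,0],[30,0,0,0,0],[30,0,0,0,0]]]'

```text
time: 7.05
ee_pos: [0.5786, -0.2003, 0.0499]
ee_rot: [0.144, -3.128, 0.005]
force: [-12.0, -5.7, 3.1]
opening: 0.0334
grasp_force: 41.5
```

drive_tool --rows '[[[30,-0.5,0.5,1,0],[30,0,0.5,1,0],[30,0,0.5,1,0],[30,0,0,0,0],[30,0,0,0,0]]]'

```text
time: 7.47
ee_pos: [0.5786, -0.2003, 0.0493]
ee_rot: [0.142, -3.128, 0.008]
force: [-17.5, -7.3, 16.7]
opening: 0.0336
grasp_force: 43.0
```

drive_tool --newtons 20 --rows '[[[34,0,0,0,0],[37,0,0,0,0],[40,0,0,0,0],[40,0,0,0,0],[40,0,0,0,0]]]'

```text
time: 7.88
ee_pos: [0.5848, -0.1967, 0.0486]
ee_rot: [-0.146, 3.136, -0.004]
force: [-1.5, -5.3, 2.7]
opening: 0.0402
grasp_force: 2.6
```

Run:
```python
from h import *
P,im=snap("wrist","pics/w4.png"); s=st();print(s["ee_pos"],s["force"],s["ft_torque"],s["opening"])
```

```text
[ 0.58477621 -0.19671393  0.04860492] [-2.65277467 -4.38798574  2.86764572] [-1.14922177  0.4316076  -0.05358303] 0.03982341709957187
```

View pics/w4.png

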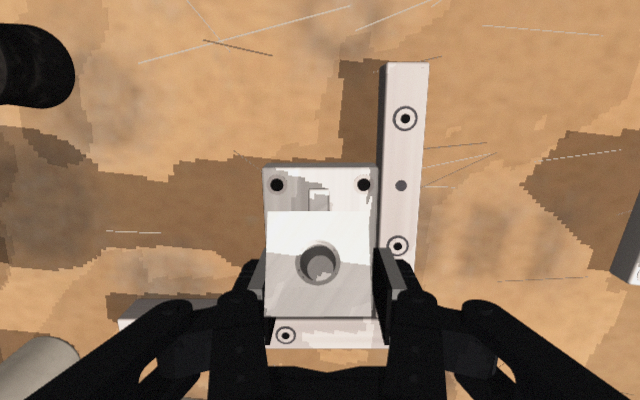

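The plate edge (378) now meets the side bar (380), and the part looks square. I'll rise and check both contacts from above.

drive_tool --rows '[[[46,0,-3,0,0],[46,0,0,-5,0],[46,0,0,-25,0],[46,0,0,-40,0],[46,0,0,-40,0],[46,-35,20,-40,0],[46,-35,20,-40,0],[46,0,0,0,0],[46,0,0,0,0],[46,0,0,0,0]]]'

```text
time: 8.77
ee_pos: [0.6325, -0.1628, 0.2156]
ee_rot: [0.15, -3.137, -0.001]
force: [-1.0, -0.6, -0.4]
opening: 0.0461
grasp_force: 0.0
```

Run:
```python
from h import *
P,im=snap("wrist","pics/w5.png"); s=st();print(s["ee_pos"],s["force"])
c=proj(P,[.59,-.19,.02]);print(c)
x,y=c.astype(int);x0=x-80;y0=max(0,y-60)
print(x0,y0); cv2.imwrite("pics/c5.png",cv2.resize(im[y0:y0+120,x0:x0+160],(800,600),interpolation=cv2.INTER_CUBIC))
```

```text
[ 0.63169239 -0.16367642  0.21467084] [-0.45698173 -0.59656699 -0.39337622]
[300.96930324 128.31576564]
220 68
```

View pics/c5.png

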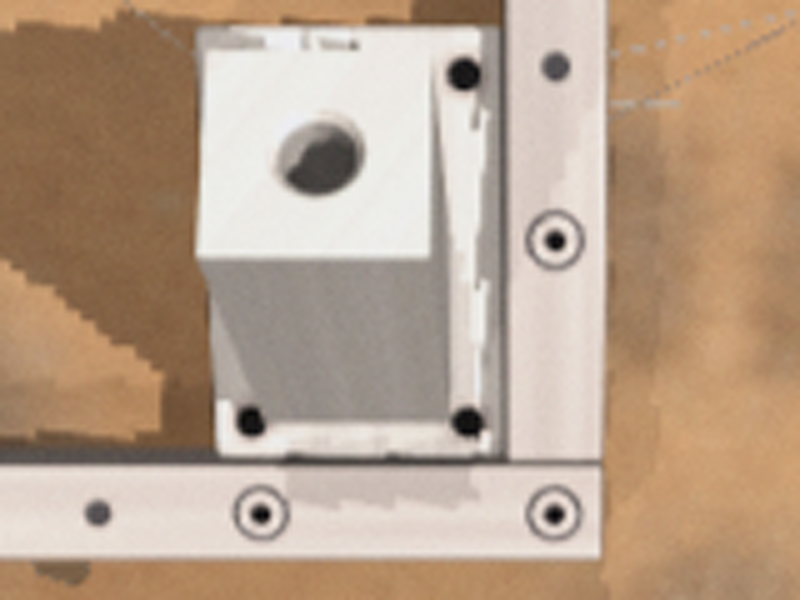

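Both plate edges lie against the bars and parallel to them (right edge about 500, bottom about 457). The mouth is at crop (320,158). Next is the gauge.

drive_tool --rows '[[[60,3,40,-5,0],[60,3,40,-5,0],[60,3,40,-5,0],[60,3,40,-5,0],[60,3,40,-5,0],[60,3,40,-5,0],[60,3,40,-5,0],[60,3,40,0,0],[60,3,40,0,0],[60,3,40,0,0],[60,3,20,0,0],[60,0,0,0,0],[60,0,0,0,0],[60,0,0,0,0]]]'

```text
time: 9.98
ee_pos: [0.5605, 0.2489, 0.2497]
ee_rot: [0.144, -3.137, 0.003]
force: [0.7, -0.9, 0.5]
opening: 0.0599
grasp_force: 0.0
```

Run:
```python
from h import *
P5=loadP("pics/w5.png"); print("mouth",plane(P5,np.array([(320,158)])/5+[220,68]-.4,.067))
for n in ["e1"]:
    P,im=snap("wrist","pics/g1.png"); s=st();print(s["ee_pos"],s["qpos"])
```

```text
mouth [[ 0.56584601 -0.20148282  0.067     ]]
[0.56088971 0.2485219  0.24998847] [-0.10447059  0.27377068 -0.43236814  1.53412946  0.11727098  1.36120884
  1.11426654]
```

drive_tool --rows '[[[60,0,40,0,0],[60,0,20,0,0],[60,0,0,0,0],[60,0,0,0,0],[60,0,0,0,0]]]'

```text
time: 10.45
ee_pos: [0.5557, 0.3086, 0.2506]
ee_rot: [0.143, -3.138, 0.003]
force: [-0.2, -0.3, -0.4]
opening: 0.0601
grasp_force: 0.0
```

Run:
```python
from h import *
P,im=snap("wrist","pics/g2.png"); s=st();print(s["ee_pos"])
P1=loadP("pics/g1.png"); i1=cv2.imread("pics/g1.png")
o=[]
for p,i in((P1,i1),(P,im)):
    c=proj(p,[.495,.315,.08]).astype(int); x0=min(max(0,c[0]-80),480);y0=min(max(0,c[1]-80),240);print(c,x0,y0)
    o.append(cv2.resize(i[y0:y0+160,x0:x0+160],(400,400),interpolation=cv2.INTER_CUBIC))
cv2.imwrite("pics/cg.png",np.hstack(o))
```

```text
[0.55585844 0.30831531 0.25067093]
[416 113] 336 33
[342 112] 262 32
```

View pics/cg.png

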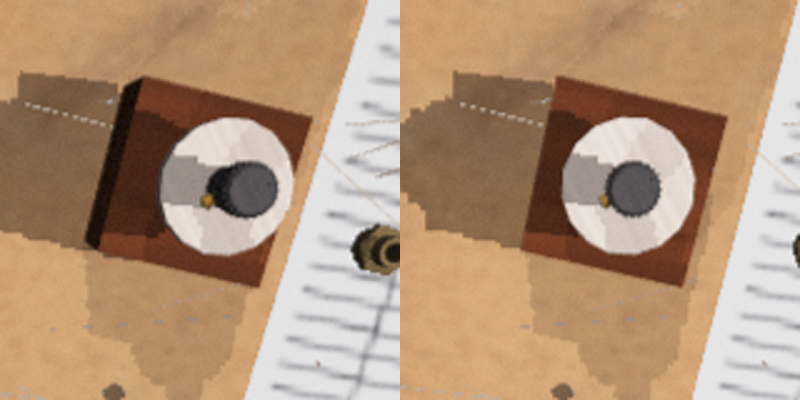

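The head-top centre is at (254,188) in the left half and (633,188) in the right. The foot disc centre is at about (227,186) and (629,186).

Run:
```python
from h import *
P1=loadP("pics/g1.png");P2=loadP("pics/g2.png")
f=lambda p,o:np.array(p)/2.5+o-.3
print("head",tri([(P1,f((254,188),[336,33])),(P2,f((233,188),[262,32]))]))
print("disc",tri([(P1,f((227,186),[336,33])),(P2,f((229,186),[262,32]))]))
```

```text
head (array([0.48931957, 0.32269561, 0.10857803]), array([0.00014825, 0.00014825]))
disc (array([0.48943811, 0.32391244, 0.07508568]), array([0.0001312, 0.0001312]))
```

drive_tool --rows '[[[30,25,8,0,0],[30,25,8,20,0],[30,15,4.7,30,0],[30,0,0,40,0],[30,0,0,20,0],[30,0,0,0,0],[30,0,0,0,0],[30,0,0,0,0]]]'

```text
time: 11.17
ee_pos: [0.4897, 0.3252, 0.1428]
ee_rot: [-0.145, 3.136, 0.002]
force: [0.4, 0.1, -0.4]
opening: 0.03
grasp_force: 0.0
```

drive_tool --rows '[[[26,0,-2,10,0],[26,0,0,20,0],[26,0,0,10,0],[26,0,0,5,0],[26,0,0,0,0],[26,0,0,0,0]]]'

```text
time: 11.67
ee_pos: [0.4885, 0.3238, 0.0964]
ee_rot: [-0.148, 3.138, 0.0]
force: [1.0, -0.1, 1.4]
opening: 0.0261
grasp_force: 0.0
```

drive_tool --rows '[[[26,0,0,3,0],[26,0,0,3,0],[26,0,0,0,0],[26,0,0,0,0]]]'

```text
time: 12.0
ee_pos: [0.4884, 0.3238, 0.0903]
ee_rot: [-0.148, 3.138, 0.0]
force: [-0.4, -0.3, 0.7]
opening: 0.0261
grasp_force: 0.4
```

drive_tool --rows '[[[26,0,0,2,0],[26,0,0,2,0],[26,0,0,0,0]]]'

```text
time: 12.25
ee_pos: [0.4882, 0.3236, 0.0858]
ee_rot: [0.148, -3.138, -0.0]
force: [0.2, 0.8, 1.6]
opening: 0.026
grasp_force: 0.8
```

drive_tool --newtons 30 --rows '[[[26,0,0,-12,0],[26,0,0,0,0],[12,0,0,0,0],[12,0,0,0,0],[12,0,0,0,0],[12,0,0,0,0],[12,0,0,0,0],[12,0,0,0,0]]]'

```text
time: 12.92
ee_pos: [0.489, 0.3239, 0.0991]
ee_rot: [-0.148, 3.136, 0.001]
force: [-0.3, -1.0, 6.5]
opening: 0.0146
grasp_force: 29.2
```

Run:
```python
from h import *
a=[]
for n in("scene","side"):
    P,im=snap(n,f"pics/{n}1.png"); c=proj(P,[.489,.323,.08]).astype(int);print(c)
    a.append(cv2.resize(im[c[1]-40:c[1]+40,c[0]-40:c[0]+40],(400,400),interpolation=cv2.INTER_CUBIC))
cv2.imwrite("pics/cs.png",np.hstack(a))
```

```text
[253 281]
[263 264]
```

View pics/cs.png

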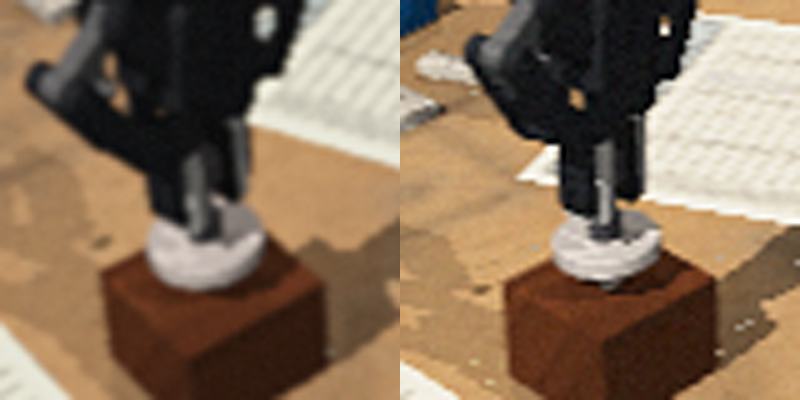

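The gauge head is held between the fingers with the foot slid lower and the gauge still upright in the stand. That was my last allowed picture, so I'll use only numbers from here. Lift until the tip is 2 mm deep in the hole, then swing the head 33° toward the robot so that the gauge pivots in the grip.

drive_tool --rows '[[[12,0,0,-8,0],[12,0,0,-12,0],[12,0,0,-10,0],[12,0,0,-6,0],[12,0,0,0,0],[12,0,0,0,0],[12,0,0,0,0]]]'

```text
time: 13.6
ee_pos: [0.488, 0.3233, 0.1337]
ee_rot: [0.148, -3.138, 0.001]
force: [-0.9, 0.4, -1.3]
opening: 0.0145
grasp_force: 29.4
```

drive_tool --rows '[[[12,4,0,-1,0],[12,4,0,0.3,0],[12,4,0,0.4,0],[12,4,0,0.6,0],[12,4,0,0.8,0],[12,4,0,0.9,0],[12,4,0,1.1,0],[12,4,0,1.4,0],[12,4,0,1.7,0],[12,4,0,2.0,0],[12,4,0,2.2,0],[12,4,0,2.5,0],[12,1,0,0.6,0],[12,0,0,0,0],[12,0,0,0,0]]]'

```text
time: 14.85
ee_pos: [0.4394, 0.3189, 0.1205]
ee_rot: [0.148, -3.138, 0.0]
force: [0.8, -0.7, 0.6]
opening: 0.0144
grasp_force: 29.6
```

Run:
```python
from h import *
s=st();print(s["ee_pos"],s["force"],s["ft_torque"])
for n in("scene","side"): snap(n,f"pics/{n}2.png")
```

```text
[0.43939749 0.31894789 0.12046074] [ 0.79059438 -0.6982378   0.57882366] [ 0.06447016 -0.3104753  -0.04079666]
```

drive_tool --rows '[[[12,5,0,-8.7,0],[12,10,0,-17,0],[12,0,0,-25,0],[12,0,0,-40,0],[12,0,-20,-25,0],[12,0,-40,0,0],[12,0,-40,0,0],[12,-3,-40,0,0],[12,-3,-40,0,0],[12,-3,-40,0,0],[12,-3,-40,0,0],[12,-3,-40,0,0],[12,-3,-40,0,0],[12,-3,-40,0,0],[12,-3,-40,0,0],[12,-3,-40,0,0],[12,0,-40,0,0],[12,0,-10,0,0],[12,0,0,0,0],[12,0,0,0,0]]]'

```text
time: 16.62
ee_pos: [0.4988, -0.1872, 0.236]
ee_rot: [0.146, -3.137, -0.003]
force: [0.1, 0.6, -1.2]
opening: 0.0144
grasp_force: 29.5
```

drive_tool --rows '[[[12,0,0,0,0],[12,0,0,0,0]]]'

```text
time: 16.78
ee_pos: [0.4995, -0.1854, 0.2363]
ee_rot: [0.153, -3.138, -0.002]
force: [0.1, 0.4, -1.2]
opening: 0.0145
grasp_force: 29.5
```

Run:
```python
from h import *
s=st();print(s["ee_pos"],s["ee_rot"],s["force"])
for n in("scene","side","wrist"): snap(n,f"pics/{n}A.png")
```

```text
[ 0.49949239 -0.18541632  0.2362961 ] [ 1.52800549e-01 -3.13774153e+00 -1.56066382e-03] [ 0.13011697  0.44340545 -1.24935534]
```

drive_tool --rows '[[[12,0,0,10,0],[12,0,0,20,0],[12,0,0,10,0],[12,0,0,0,0],[12,0,0,0,0],[12,0,0,0,0]]]'

```text
time: 17.43
ee_pos: [0.4998, -0.1877, 0.1967]
ee_rot: [-0.148, 3.137, -0.0]
force: [-0.0, -0.5, -1.0]
opening: 0.0147
grasp_force: 29.5
```

```bash
cat > tip.py <<'E'
from h import *
import sys
s=st();tb=s["ee_pos"];print(tb,s["ee_rot"])
for n in("scene","side","wrist"): snap(n,f"pics/{n}B.png")
for n in("scene","side"):
    A=cv2.imread(f"pics/{n}A.png");B=cv2.imread(f"pics/{n}B.png");P=loadP(f"pics/{n}B.png")
    d=cv2.absdiff(A,B).max(2); c=proj(P,tb).astype(int)
    print(n,"tcp px",c)
    # brightness/colour table around expected rod, printed compactly
    a=np.array([-.498,-.046,.866])
    for L in (0,30,50,70,85,92,96): print(L,proj(P,tb-a*L/1e3).round(1))
    m=(d>25).astype(np.uint8)[c[1]:c[1]+75,c[0]-25:c[0]+35]
    print("\n".join("%d "%(c[1]+i)+"".join("#" if v else "." for v in r) for i,r in enumerate(m) if i%1==0 and i>10))
E
python3 tip.py
```

```text
[ 0.49976911 -0.1877289   0.19673927] [-1.48161852e-01  3.13737604e+00 -4.73418154e-04]
scene tcp px [402 141]
0 [402.9 141.6]
30 [396.6 149.8]
50 [392.6 155.1]
70 [388.7 160.3]
85 [385.8 164.1]
92 [384.4 165.9]
96 [383.7 166.9]
152 .........###################................................
153 .........###################................................
154 ..........#.################................................
155 .............###############................................
156 .............##.#.#########.................................
157 .............######...###...................................
158 ............############....................................
159 ...........###.......##.....................................
160 ...........###..............................................
161 ..........####..............................................
162 .........####...............................................
163 ........#####...............................................
164 ........####................................................
165 ........###...........
[... 6888 characters left out ...]
..................................................
219 ............................................................
220 ............................................................
221 ............................................................
222 ............................................................
223 ............................................................
224 ............................................................
225 ............................................................
226 ............................................................
227 ............................................................
228 ............................................................
```

Run:
```python
from h import *
S=loadP("pics/sceneB.png");D=loadP("pics/sideB.png");tb=np.array([.49977,-.18773,.19674])
X,e=tri([(S,(385,166.5)),(D,(361.4,178.5))]);print(X,e)
th=np.radians(5.4);u=np.array([np.cos(th),np.sin(th),0]);v=np.array([-u[1],u[0],0])
d=X-tb;print("tip rel u,v,z",d@u,d@v,d[2])
M=np.array([.5656,-.2016,.067]);a=-.5*u+np.array([0,0,.866])
for L in(.132,.102,.095): T=M+L*a; q=T-tb; print(L,T,"tool x,y,z mm",-q@u*1e3,q@v*1e3,-q[2]*1e3)
# foot disc white blob in wrist view: intersect with vertical plane through TCP
W=loadP("pics/wristB.png");im=cv2.imread("pics/wristB.png")
for L in(0,.03,.035,.04,.06,.092):print(L,proj(W,tb-a*L).round(1))
m=((im.min(2)>120)).astype(np.uint8)
n,l,stt,c=cv2.connectedComponentsWithStats(m)
print([ (stt[i].tolist(),c[i].round(1).tolist()) for i in range(1,n) if stt[i,4]>300])
```

```text
[ 0.53792376 -0.17582137  0.11993151] [0.0008096 0.0008096]
tip rel u,v,z 0.03910513092731678 0.008265198040798352 -0.07680849149338521
0.132 [ 0.49989291 -0.20781115  0.181312  ] tool x,y,z mm 1.7674381759070423 -20.003594714802514 15.427999999999969
0.102 [ 0.51482634 -0.20639952  0.155332  ] tool x,y,z mm -13.232561824093002 -20.003594714802524 41.408
0.095 [ 0.51831081 -0.20607014  0.14927   ] tool x,y,z mm -16.732561824092926 -20.003594714802503 47.469999999999985
0 [327.4 285. ]
0.03 [327.3 285.1]
0.035 [327.3 285.1]
0.04 [327.3 285.1]
0.06 [327.3 285.1]
0.092 [327.2 285.2]
[([0, 0, 292, 85, 10642], [93.2, 27.2]), ([0, 0, 640, 369, 110084], [377.6, 172.6]), ([124, 33, 31, 19, 402], [139.0, 42.9]), ([464, 67, 46, 22, 800], [487.2, 77.5]), ([277, 180, 79, 97, 3393], [324.8, 232.6]), ([308, 303, 39, 39, 945], [326.0, 321.6]), ([0, 348, 105, 52, 1641], [43.6, 373.5]), ([618, 355, 22, 37, 409], [632.8, 375.6])]
```

Run:
```python
from h import *
tb=np.array([.49977,-.18773,.19674])
th=np.radians(5.4);u=np.array([np.cos(th),np.sin(th),0]);v=np.array([-u[1],u[0],0])
for f,pts in(("scene",[(385,166.8),(389,160),(387,163.5)]),("side",[(361.5,178.8),(364.5,173),(362.8,176)])):
    C,d=rays(loadP(f"pics/{f}B.png"),pts)
    X=C+d*(((tb-C)@v)/(d@v))[:,None]; q=X-tb
    print(f,[(round(x@u*1e3,1),round(x[2]*1e3,1)) for x in q],"angles",[round(np.degrees(np.arctan2(x@u,-x[2])),1) for x in q])
```

```text
scene [(np.float64(44.1), np.float64(-81.8)), (np.float64(34.0), np.float64(-59.4)), (np.float64(39.0), np.float64(-70.8))] angles [np.float64(28.3), np.float64(29.8), np.float64(28.8)]
side [(np.float64(41.3), np.float64(-80.9)), (np.float64(32.5), np.float64(-61.1)), (np.float64(37.5), np.float64(-71.4))] angles [np.float64(27.1), np.float64(28.0), np.float64(27.7)]
```

drive_tool --rows '[[[12,-7.7,-10,0,0],[12,-8,-10,0,0],[12,0,0,15,0],[12,0,0,15,0],[12,0,0,12,0],[12,0,0,0,0],[12,0,0,0,0],[12,0,0,0,0]]]'

```text
time: 18.25
ee_pos: [0.5174, -0.2062, 0.1551]
ee_rot: [-0.148, 3.137, -0.001]
force: [-0.1, -0.3, -0.9]
opening: 0.0144
grasp_force: 29.5
```

drive_tool --newtons 20 --rows '[[[12,-1,0,1.7,0],[12,-2,0,3.5,0],[12,-2,0,3.5,0],[12,0,0,0,0],[12,0,0,0,0]]]'

```text
time: 18.67
ee_pos: [0.5219, -0.2054, 0.1452]
ee_rot: [0.148, -3.138, -0.0]
force: [-0.3, 0.0, -1.3]
opening: 0.0145
grasp_force: 29.5
```

drive_tool --rows '[[[12,-1,0,1.7,0],[12,-1,0,1.7,0],[12,-1,0,1.7,0],[12,0,0,0,0],[12,0,0,0,0]]]'

```text
time: 19.08
ee_pos: [0.5248, -0.2053, 0.1403]
ee_rot: [0.148, -3.138, -0.0]
force: [-0.7, 0.0, -0.7]
opening: 0.0149
grasp_force: 29.5
```

drive_tool --rows '[[[12,-1,0,1.7,0],[12,-1,0,1.7,0],[12,-1,0,1.7,0],[12,-1,0,1.7,0],[12,0,0,0,0],[12,0,0,0,0]]]'

```text
time: 19.58
ee_pos: [0.5288, -0.2049, 0.1334]
ee_rot: [0.148, -3.138, -0.0]
force: [0.5, 0.1, -1.6]
opening: 0.0147
grasp_force: 29.5
```

drive_tool --rows '[[[12,-1,0,1.7,0],[12,-1,0,1.7,0],[12,-1,0,1.7,0],[12,-1,0,1.7,0],[12,0,0,0,0],[12,0,0,0,0]]]'

```text
time: 20.08
ee_pos: [0.5328, -0.2045, 0.1266]
ee_rot: [0.148, -3.138, -0.0]
force: [0.1, 0.7, -0.5]
opening: 0.0145
grasp_force: 29.5
```

drive_tool --rows '[[[12,-1,0,1.73,0],[12,-1,0,1.73,0],[12,-1,0,1.73,0],[12,0,0,0,0],[12,0,0,0,0]]]'

```text
time: 20.5
ee_pos: [0.5358, -0.2042, 0.1214]
ee_rot: [0.148, -3.138, -0.0]
force: [-0.3, 0.4, -1.9]
opening: 0.0146
grasp_force: 29.5
```

drive_tool --rows '[[[12,-1,0,1.73,0],[12,-1,0,1.73,0],[12,-1,0,1.73,0],[12,0,0,0,0],[12,0,0,0,0]]]'

```text
time: 20.92
ee_pos: [0.5388, -0.204, 0.1162]
ee_rot: [0.148, -3.138, -0.0]
force: [-0.7, -0.4, -1.4]
opening: 0.0146
grasp_force: 29.5
```

drive_tool --rows '[[[12,-1,0,1.73,0],[12,-1,0,1.73,0],[12,-1,0,1.73,0],[12,0,0,0,0],[12,0,0,0,0]]]'

```text
time: 21.33
ee_pos: [0.5418, -0.2037, 0.1111]
ee_rot: [0.148, -3.138, -0.0]
force: [1.0, 0.1, -1.2]
opening: 0.0145
grasp_force: 29.5
```

drive_tool --rows '[[[12,-1,0,1.73,0],[12,-1,0,1.73,0],[12,0,0,0,0],[12,0,0,0,0]]]'

```text
time: 21.67
ee_pos: [0.5435, -0.2041, 0.1086]
ee_rot: [0.147, -3.138, 0.001]
force: [-3.6, -0.4, 4.8]
opening: 0.0142
grasp_force: 30.0
```

drive_tool --rows '[[[12,-1,0,1.73,0],[12,-1,0,1.73,0],[12,0,0,0,0],[12,0,0,0,0]]]'

```text
time: 22.0
ee_pos: [0.5442, -0.2057, 0.1082]
ee_rot: [0.145, -3.136, 0.003]
force: [-15.5, -0.3, 23.8]
opening: 0.0145
grasp_force: 31.6
```

The gauge has bottomed: the reaction force lies along the bore axis and the depth is about 44 mm. I'll relax the force, then open the fingers.

drive_tool --rows '[[[12,1,0,-1.7,0],[12,0.8,0,-1.4,0],[12,0,0,0,0],[12,0,0,0,0]]]'

```text
time: 22.33
ee_pos: [0.5437, -0.2043, 0.1085]
ee_rot: [0.147, -3.138, 0.001]
force: [-5.1, -1.3, 8.5]
opening: 0.0143
grasp_force: 30.3
```

drive_tool --rows '[[[18,0,0,0,0],[20,0,0,0,0],[23,0,0,0,0],[26,0,0,0,0],[26,0,0,0,0],[26,0,0,0,0]]]'

```text
time: 22.83
ee_pos: [0.544, -0.2034, 0.1072]
ee_rot: [0.148, -3.138, -0.0]
force: [0.1, -0.7, 0.1]
opening: 0.0263
grasp_force: 0.0
```

Run:
```python
from h import *
s=st();print(s["ee_pos"],s["force"],s["opening"])
for n in("scene","side","wrist"): snap(n,f"pics/{n}C.png")
th=np.radians(5.4);u=np.array([np.cos(th),np.sin(th),0]);v=np.array([-u[1],u[0],0])
M=np.array([.5656,-.2016,.067]);a=-.5*u+np.array([0,0,.866])
# white disc blob in side/scene cameras near expected axis
for n in("scene","side"):
    P=loadP(f"pics/{n}C.png");im=cv2.imread(f"pics/{n}C.png")
    for L in(0,.008,.018,.04,.054):print(n,L,proj(P,M+a*L).round(1),end=" ")
    c=proj(P,M+a*.015).astype(int)
    w=im[c[1]-22:c[1]+18,c[0]-28:c[0]+28].min(2)
    print();print("\n".join("%d "%(c[1]-22+i)+"".join(" .:-=+*#%@"[int(x)*10//256] for x in r) for i,r in enumerate(w)))
```

```text
[ 0.54402019 -0.20339435  0.10719696] [ 0.06246856 -0.72403831  0.1260976 ] 0.02630793700314141
scene 0 [380.9 178.1] scene 0.008 [382.3 176.2] scene 0.018 [384.2 173.9] scene 0.04 [388.3 168.6] scene 0.054 [390.9 165.2] 
152 -----:----::..:::::==:. ...         ..          ....... 
153 ----:::--==-::::::-=+=.            ..           ...::-::
154 --::::::-----------=++:             .           ....----
155 -:::::::----=====--=+=:         ..                .:----
156 -:::::::------======++:         ..               .:-----
157 -:::::::-----------=++-.        ..        .::::--===----
158 --::::::-----------=++-.        .        .=****####+=---
159 *+--::::-----------=+*=:                .-*%%%%%%#*=----
160 %#*=--:::----------=+*+:. ..             :+###***+=--===
161 %%#*+=--::---------=+*+-.....            :+****++===*###
162 %%%##*+=--:::------=+**+=-:..           .-+****+++=+#%%%
163 %%%%###**+=--::----=******+-.      ..   .-+****++==+#%%%
164 %%%%%%%%##*+=--::--=***#***=.    ..:.   .-+*****+=-=*###
165 %%%%%%%%%%%#**+=---+*******=:    .::..  .-+****++=:-+**#
166 %%%%%%%%%%%%%##*+==+
[... 3422 characters left out ...]
+*+*####+::::::          .:. 
194 @@@*====-:-----:*#####%####+-====-------:::.       ..:. 
195 *====*+-------=#####%#%%##%#+:::-----------=-::::-:..:..
196 ===-.:-------=*#####%##%####%*----------=----------:....
197 +=:---=-----*#*+####%%#####%*=:-------------------:.... 
198 ----------=*#######%####%###+-===--------------=---:::. 
199 =-:-----:-=+######%%%#####%*=--%#-===-----------:....:. 
200 ::::::-=**==+*####%######%*=-=-+=------------=-:......  
201 -=----=*##*#+*####%#######+-==**-------------:........  
202 :-::-*#***#+=###%########*===*%*------:----=::::::....  
203 :::=#%#***--*%##%%######*----*#=.::..:::.:-=-:.::::::.--
204 ::=*+***+::*%####%##%%##+-=-*#*:.:.::::::::::::::::::---
```

drive_tool --rows '[[[26,0,0,-3,0],[26,-5,0,0,0],[26,-6,0,0,0],[26,0,0,3,0],[26,0,0,3,0],[26,0,0,2,0],[26,0,0,0,0],[26,0,0,0,0]]]'

```text
time: 23.65
ee_pos: [0.5546, -0.2025, 0.102]
ee_rot: [0.148, -3.137, -0.0]
force: [0.8, -0.6, 0.4]
opening: 0.0257
grasp_force: 0.0
```

drive_tool --rows '[[[26,0,0,2,0],[26,0,0,2,0],[26,0,0,0,0],[26,0,0,0,0]]]'

```text
time: 23.98
ee_pos: [0.5549, -0.2026, 0.0984]
ee_rot: [0.148, -3.138, 0.0]
force: [0.3, -0.0, 0.8]
opening: 0.0261
grasp_force: 0.0
```

drive_tool --rows '[[[26,0,0,1,0],[26,0,0,1,0],[26,0,0,0,0],[26,0,0,0,0]]]'

```text
time: 24.32
ee_pos: [0.555, -0.2025, 0.0965]
ee_rot: [-0.148, 3.138, -0.0]
force: [0.6, 0.2, 0.6]
opening: 0.0257
grasp_force: 0.4
```

drive_tool --rows '[[[26,0,0,1,0],[26,0,0,1,0],[26,0,0,0,0],[26,0,0,0,0]]]'

```text
time: 24.65
ee_pos: [0.5556, -0.2025, 0.0957]
ee_rot: [-0.148, 3.137, -0.001]
force: [-0.7, 1.0, 6.9]
opening: 0.0262
grasp_force: 3.3
```

drive_tool --rows '[[[26,0,0,1,0],[26,0,0,1,0],[26,0,0,0,0],[26,0,0,0,0]]]'

```text
time: 24.98
ee_pos: [0.5565, -0.2025, 0.0949]
ee_rot: [-0.148, 3.135, -0.001]
force: [-2.8, 1.7, 12.2]
opening: 0.0261
grasp_force: 5.5
```

drive_tool --rows '[[[26,0,0,1,0],[26,0,0,1,0],[26,0,0,0,0],[26,0,0,0,0]]]'

```text
time: 25.32
ee_pos: [0.5568, -0.2024, 0.0946]
ee_rot: [-0.148, 3.134, -0.001]
force: [-4.9, 1.8, 20.0]
opening: 0.0259
grasp_force: 9.8
```

Seated: the force rises steeply at the predicted height. I'll press once more on the upslope side, then rise and measure the head position.

drive_tool --rows '[[[26,0,0,-4,0],[26,0,0,-6,0],[26,-6,0,0,0],[26,0,0,0,0],[26,0,0,2,0],[26,0,0,2,0],[26,0,0,0,0]]]'

```text
time: 25.9
ee_pos: [0.5613, -0.2018, 0.0974]
ee_rot: [-0.148, 3.138, 0.0]
force: [-1.1, 1.6, 9.4]
opening: 0.0262
grasp_force: 4.2
```

drive_tool --rows '[[[26,0,0,1,0],[26,0,0,1,0],[26,0,0,1,0],[26,0,0,0,0],[26,0,0,0,0]]]'

```text
time: 26.32
ee_pos: [0.5614, -0.2018, 0.0971]
ee_rot: [-0.148, 3.137, -0.0]
force: [-7.7, 2.8, 22.6]
opening: 0.026
grasp_force: 11.6
```

drive_tool --rows '[[[26,0,0,-3,0],[26,0,0,-5,0],[26,0,0,-20,0],[26,0,0,-40,0],[26,0,0,-40,0],[26,-35,16,-14,0],[26,-35,16,0,0],[26,0,0,0,0],[26,0,0,0,0],[26,0,0,0,0],[26,0,0,0,0]]]'

```text
time: 27.23
ee_pos: [0.6263, -0.1648, 0.2143]
ee_rot: [0.145, -3.136, 0.001]
force: [0.3, -0.6, 0.8]
opening: 0.0257
grasp_force: 0.0
```

```bash
cat > hd.py <<'E'
from h import *
import sys
f=sys.argv[1]
P,im=snap("wrist",f); print(st()["ee_pos"])
th=np.radians(5.4);u=np.array([np.cos(th),np.sin(th),0]);a=-.5*u+np.array([0,0,.866]);M=np.array([.5656,-.2016,.067])
print("pred head top",proj(P,M+.054*a),"disc top c",proj(P,M+.008*a),"if 4deg lean",proj(P,M+.054*a-.0038*(.866*u+np.array([0,0,.5]))))
c=proj(P,M+.03*a).astype(int)
w=im[max(0,c[1]-40):c[1]+45,c[0]-45:c[0]+45].min(2)
print(c[0]-45,max(0,c[1]-40));print("\n".join("%d "%(max(0,c[1]-40)+i)+"".join(" .:-=+*#%@"[int(x)*10//256] for x in r) for i,r in enumerate(w)))
E
python3 hd.py pics/w6.png
```

```text
[ 0.62634252 -0.16490985  0.21466553]
pred head top [274.86316499  63.67298806] disc top c [284.02287516 102.86750089] if 4deg lean [275.07904006  58.09418703]
235 45
45 ====================================================================-::::::::::::::::::=##
46 ====================================================================-::::::::::::::::::=##
47 ======================-=============================================-::::::::::::::::::=##
48 ====================================================================-::::::::::::::::::=##
49 ====================================================================-::::::::::::::::::=#%
50 ====================================================================-::::::::::::::::::-##
51 ====================================================================-::::::::::::::::::-#%
52 ====================================--------========================-::::::::::::::::::=##
53 =================================---:---::------====================-::::::::::::::::::=##
54 ================================-::-:-----:-:-::-===================-:::::::::::::::
[... 6386 characters left out ...]
%%%%%%%%%%#*+++++*+++#%@@%@*++++-*#
123 ::::::::::::::::::::::::::=+--=+##%%%%%%%%%%%%%%%%%%%%%%%%%%%%%%#*+++++*#+++*%@@%@*++++-*#
124 ::::::::::::::::::::::::::+%#=--=+*%%%%%%%%%%%%%%%%%%%%%%%%%%%##*+++++*#%*++*%%@%@*++++-*#
125 ::::::::::::::::::::::::-:+%%*-:--=+*%%%%%%%%%%%%%%%%%%%%%%#***++++++%%#%*++*%%@%%*++++-*#
126 ::::::::::::::::::::::::::+%%%*-----=+*#%%%%%%%%%%%%%%%%#**+++++++**#%@%%*+++#%%%@*++++:*#
127 ::::::::::::::::::::::::::*%@@%*+-----=+***#########%#**++++++++++###%@@%*+++#%%%@*++++:*#
128 ::::::::::::::::::::::::::#%@@%##*+=----====++++++***++++++++++***##%@@@%*++*#%%@%**+++:*#
129 ::::::::::::::::::::::::::+###****++=----=========+=+++++++++++++****###*+++*#%%%@*++++:*#
```

Run:
```python
from h import *
for f,o in(("w5",(300,70)),("w6",(300,78))):
    P=loadP(f"pics/{f}.png");im=cv2.imread(f"pics/{f}.png").min(2)
    r=im[o[1]:o[1]+26,o[0]:o[0]+19]; 
    m=(r<75).astype(np.uint8); n,l,s,c=cv2.connectedComponentsWithStats(m)
    for i in range(1,n):
        if s[i,4]>6: print(f,s[i].tolist(),plane(P,c[i]+o,.014).round(4))
```

```text
w5 [2, 0, 17, 3, 51] [[ 0.541  -0.1863  0.014 ]]
w5 [10, 10, 6, 6, 32] [[ 0.5502 -0.1833  0.014 ]]
w6 [4, 0, 15, 4, 46] [[ 0.5409 -0.1867  0.014 ]]
w6 [12, 10, 6, 6, 26] [[ 0.5502 -0.1829  0.014 ]]
```

The plate hole has not moved relative to the earlier view, so the pocket is still flush. The head is where a square-seated gauge should put it. Handing in.

```bash
python3 -c "
from station import bot
print(bot.finish_job())"
```

```text
the job is handed in; nothing more can be done
None
```

The pocket is flush in the fence's inside corner, with the gauge bottomed in its bore at about 44 mm and its foot pressed onto the boss face; the job was handed in at about 27 s, and I judged the final seating from numbers because the picture allowance was used up.

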